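# Walk a sticking box cover home and latch it

### The arm

A 6-joint arm with a two-finger parallel gripper is mounted at the origin on a cart in front of the work surface, level with it; the furniture and walls round the work are solid. World frame = base frame: x ahead of the robot, y to its left, z up, the work surface at z = 0. Lengths are in m, angles in rad, forces in N, time in s.
With the tool pointing down it reaches from about 0.325 to 0.775 m from the base axis. Payload 9.3 kg.
Tool frame: the origin (TCP) lies at the very end of the fingers, on their centre line; the grasp point (between the pads) lies 19 mm behind it; x points along the fingers, y is the direction in which the jaws open and shut, and the axes are right-handed (so a half turn about x gives the same grasp; the last joint's range is limited). The gripper opens to 85 mm and grips with 20 to 120 N. Pads are 22 mm wide; open, the fingers measure 114 mm over their backs; the gripper's body (76 mm by 85 mm) begins 54 mm behind the grasp point. The pads swing forward as they close: fully open they stand 13 mm farther back than shut.
Start: joints at [-1.467, 0.259, 0.021, 1.334, 0, 1.418], TCP at [0.14, -0.532, 0.231] pointing down, gripper open.
Joint ranges: [-3.04, 3.04], [-0.91, 1.82], [-1.04, 1.36], [-1.92, 1.95], [-1.52, 1.45], [-3.14, 3.14]. Speed limits (rad/s): [2.22, 2.22, 2.79, 3.14, 3.14, 3.14].

### API

Orientations are given as a unit quaternion [x, y, z, w].
In Python, from station import r gives the robot as it stands.
- The arm moves only by the shell command python3 -m inch 'ROWS'. ROWS is text: rows parted by semicolons, each of 5 numbers parted by spaces: the shift along the tool's x, y, z in cm, then the turn about the tool's x in rad, then the opening, from 0 (shut) to 1 (fully open). A call has 1 to 20 rows; each row shifts and turns the commanded pose from where the row before left it, along the tool's axes as they then stand; what a row does not reach is not made up. A row lasts 1/12 s, in which the tool goes at most 41.7 mm and 7.16 degrees, less where a joint would pass 70% of its speed; a pose out of reach is approached as far as the arm can. A call with a gripper value outside its range is refused whole. The fingers move at their own pace and stop on an object; the grip force is fixed at half the most. Time passes only in rows, so rows that do not move let the fingers close. It gives the time, the measured TCP pose, the force and the opening at its end, in the units of the state.
- r.get_obs(): the state, without advancing time (a new reading comes with each control period).
- r.snapshot(name): name is "side" or "top" or "wrist"; returns a dict with "color" (384x512x3 uint8, red, green, blue), "depth" (384x512 float32, m along the optical axis (not along the pixel's ray), 0 where there is no reading), "fov_y" (degrees; the focal length in pixels is half the picture's height over the tangent of half this angle, whatever the lens; pixels are square), "cx", "cy" (the principal point, pixels), "R" (3x3) and "t" (3): a world point X has camera coordinates R X + t; the wrist camera has in their place "hand_eye" (4x4, takes a point from camera to tool coordinates, whose origin is the TCP and whose axes are the tool frame's). Camera axes: x right, y down, z forward; pixel columns grow to the right and rows downward; lengths in m; the calibration is good to about 2 mm. A picture is of the moment at which its call begins: read the wrist's pose just before it.
- r.close_job(): hands the job in, once; it reports no verdict.
The state is a dict: "time": time; "qpos": joint angles; "dq": joint speeds; "effort": joint torques, N m; "position": TCP position; "orientation": TCP orientation; "force": force on the tool from outside, world axes, zero at the start; "moment": the same for the moment, N m; "finger_gap": opening from 0.0 (shut) to 1.0 (fully open).
Only numpy, scipy, OpenCV 4.12 (cv2) and the standard library are available. Lean on these libraries where they do the work, as an engineer would, in place of code of your own. Each camera call takes 0.05 s, during which the arm holds its last target.

### The job

Slide the loose wooden cover of the parts box away from you until it is fully home against the stop strip at both ends. It racks and wedges if one end gets ahead, so walk it along with short pushes on its two raised ends in turn, feeling for the wedging; once it is home, seat it with a steady press of about 1.5 to 2 kg at either end, and never press on cover, box or catch with more than 3 kg. Then swing the steel catch fully in behind it, let go, and leave everything lying around as it is.

Things in the scene. Friction and masses are not known exactly. Their poses are not given: they have to be found in the camera images.
- parts_box: Plywood parts box fixed to the bench, 230 (x) x 302 (y) mm. Origin: centre of its underside; +x away from the robot along the track (the way the cover must go), +y left, +z up. Inside: x = -105 mm (near wall, top 76 mm high) to +105 mm (face of the stop strip on the far wall, 80 mm high), y = +-127 mm; side walls with aluminium lips, top 75 mm high, lip edges at y = +-118 mm.
- strap_top (a point): Top centre of the fixed wooden strap, 90 mm wide (box y = +-45 mm), 77 mm above the bench, that runs from near wall to far wall over the cover's middle, so that fingers can push the cover only in the gaps beside it. Axes as parts_box.
- left_gap (a point): Middle of the left gap behind the cover, level with the strap's top, at box x = -75 mm, y = +81 mm; axes as parts_box. The gap is 73 mm wide (y = 45 to 118 mm) and clear down to 45 mm above the bench; below that lie ledges, a divider and stored caps. Fingers go in here behind the cover.
- right_gap (a point): The same in the right gap, y = -81 mm.
- stop_face (a point): Middle of the stop strip's near face, 73 mm above the bench; axes as parts_box. The cover is home when its front face lies on it at both ends. Poses are good to about 1 mm only, so home must be felt.
- cover: Loose wooden sliding cover, 88 mm along the track x 250 x 22 mm, with a raised block 88 x 62 x 20 mm on top at each end (y = +-50 to 112 mm, top 87 mm above the bench). 88 mm is too wide to grip: push it. 0.26 to 0.5 kg; drag 2 to 5 N when square, up to about 10 N to free it when racked. Origin: centre of its underside, 45 mm above the bench, axes as parts_box when square. Starts 24 to 34 mm short of home.
- cover_rear_left (a point): Place to push, left end: middle of the left block's rear face, 73 mm above the bench (the face spans 45 to 87 mm), 81 mm left of the cover's middle. Push along box +x. Side play of 1 to 3 mm, different each time, lets the cover yaw 1 to 2 degrees; pushed at one end it turns so far, then wedges solid, however hard it is pushed; a push on the other end frees it. Touch it slowly (2 cm/s).
- cover_rear_right (a point): The same at the right (-y) end.
- cover_front_left (a point): Point on the cover's front face, 100 mm left of its middle, 28 mm above its underside. At home it is level with stop_face in box x.
- cover_front_right (a point): The same, 100 mm to the right.
- catch (a joint): Swing catch on the right side wall: steel bar 14 mm wide, 77 to 82 mm above the bench, on an upright pivot. 0 = open, along the wall, pointing to box -x; 1.57 rad = shut (its stop), pointing to box +y, 3.5 mm behind the home cover's right block. Closes clockwise seen from above. Starts at 0 to 0.15, stays where left, takes 1 to 2 N at the knob.
- catch_knob (a point): Centre of the catch's upright round steel knob, 12 mm diameter, 26 mm high (82 to 108 mm above the bench), 52 mm from the pivot.
- catch_pivot (a point): Point on the upright axis of the catch, level with the knob's centre: 6.5 mm ahead (+x) of the box's origin and 141 mm to its right; axes as parts_box.
- hex_key: Bystander: loose L-shaped hex key, 95 x 35 x 9 mm, lying on the strap. Leave it there.
- cap_a: Bystander: loose black square end cap, 30 x 30 x 19 mm, to the right of the box. Leave it there.
- angle_bracket: Bystander: loose galvanised angle bracket, 30 x 40 x 40 mm, to the right of the box. Leave it there.
- bolt: Bystander: loose hex bolt, 61 mm, standing on its head beyond the box's left end. Leave it there.
- stop_strip: Fixed aluminium stop strip, 4 x 250 x 34 mm, along the inside of the far wall; origin at the middle of its near face, 62 mm above the bench; axes as parts_box. The home cover must press on it: a push at one end of the cover arrives here less 2 to 5 N of drag.

How it is judged:
By the outcome, as a careful person would: the job done as asked, in the order asked, and still so for the second after the job is handed in, with the robot touching nothing.
It also fails if it takes over 70 s, if anything falls off the work surface, if the arm or the gripper's body presses on something with over 40 N, if the wrist force passes 120 N, or if a joint passes its speed limit or range.

## Working session

There is one attempt and no reset: what is moved stays moved. The work goes in short steps, Python scripts to look and compute and a shell command to move; the robot and the scene stay as the last step left them, time stands still between calls to the robot, and variables do not carry over. Pictures are saved under pics/ and viewed, and the job is handed in when it is done.

```bash
mkdir -p pics; ls
python3 - <<'E'
from station import r
import cv2,numpy as np
o=r.get_obs();print({k:np.round(v,4).tolist() for k,v in o.items()})
for n in ["side","top"]:
    s=r.snapshot(n);cv2.imwrite(f"pics/{n}0.png",s["color"][:,:,::-1])
    np.savez(f"{n}0.npz",**s)
    print(n,s["fov_y"],s["cx"],s["cy"],s["R"],s["t"])
E
```

```text
pics
{'time': 0.0, 'qpos': [-1.4666, 0.2592, 0.0207, 1.3337, 0.0, 1.4182], 'dq': [0.0008, -0.0001, -0.0003, 0.0013, -0.0005, -0.0018], 'effort': [0.0002, -55.5641, 34.4527, 0.0137, -0.0003, -0.0], 'position': [0.1397, -0.5317, 0.2307], 'orientation': [0.7013, 0.091, -0.7013, 0.0901], 'force': [0.1856, -0.0632, 0.4431], 'moment': [-0.0327, -0.0007, -0.0369], 'finger_gap': 1.0049}
side 48.03195646866217 255.34841178707 188.66060876046865 [[ 0.83166943 -0.5552443  -0.00545237]
 [-0.24032745 -0.35108641 -0.90497572]
 [ 0.50056835  0.753951   -0.42542828]] [-0.6952203   0.090665    1.00268757]
top 54.171891764025396 254.42545380359343 186.21616599685456 [[ 0.00210163 -0.99963958 -0.02676375]
 [-0.98577936  0.00242617 -0.16802726]
 [ 0.16803163  0.02673629 -0.98541897]] [-0.30261667  0.61929296  0.89067483]
```

View pics/top0.png

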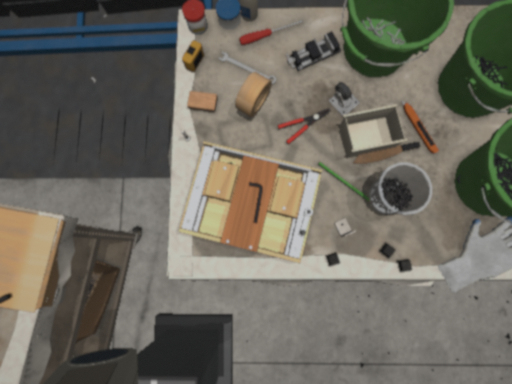

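View pics/side0.png

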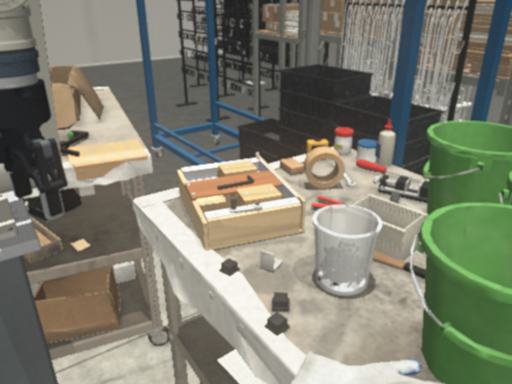

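Top view: the box is centred near (250,203) and yawed about -13°. The strap is in the middle with the hex key at (257,198), and the catch is at about (305,205). I'll zoom in.

```bash
cat > h.py <<'E'
import numpy as np,cv2
from scipy.spatial.transform import Rotation as Ro
def load(n): return dict(np.load(n+".npz"))
def f(s): return s["color"].shape[0]/2/np.tan(np.radians(float(s["fov_y"]))/2)
def cloud(s,T=None):
    d=s["depth"];v,u=np.mgrid[:d.shape[0],:d.shape[1]];F=f(s)
    c=np.stack([(u-s["cx"])/F*d,(v-s["cy"])/F*d,d],-1)
    if T is None: return (c-s["t"])@s["R"]
    return c@T[:3,:3].T+T[:3,3]
def proj(s,X,T=None):
    X=np.atleast_2d(X)
    if T is None: c=X@s["R"].T+s["t"]
    else: c=(X-T[:3,3])@T[:3,:3]
    return c[:,:2]/c[:,2:]*f(s)+[s["cx"],s["cy"]]
E
python3 - <<'E'
from h import *
s=load("top0");c=s["color"][:,:,::-1]
cv2.imwrite("pics/topz.png",cv2.resize(c[135:270,165:365],None,fx=4,fy=4,interpolation=cv2.INTER_CUBIC))
P=cloud(s)
for u,v in [(207,147),(322,170),(302,260),(181,235),(257,198),(250,203),(286,190),(220,180),(210,215),(275,235),(303,210),(333,259),(345,227)]:
    print(u,v,P[v,u].round(4))
s=load("side0");c=s["color"][:,:,::-1]
cv2.imwrite("pics/sidez.png",cv2.resize(c[145:255,170:310],None,fx=5,fy=5,interpolation=cv2.INTER_CUBIC))
E
```

```text
207 147 [ 0.7141 -0.1853  0.0738]
322 170 [ 0.6718 -0.4806 -0.0062]
302 260 [ 0.4372 -0.4225  0.0007]
181 235 [ 0.4999 -0.1114 -0.0008]
257 198 [ 0.5854 -0.3098  0.0781]
250 203 [ 0.5736 -0.2929  0.0754]
286 190 [ 0.6036 -0.3793  0.0853]
220 180 [ 0.6281 -0.2207  0.0865]
210 215 [ 0.5509 -0.1869  0.008 ]
275 235 [ 0.4998 -0.3544  0.0087]
303 210 [ 0.5566 -0.4199  0.0756]
333 259 [ 0.4403 -0.498   0.0164]
345 227 [ 0.5205 -0.5337  0.0026]
```

View pics/topz.png

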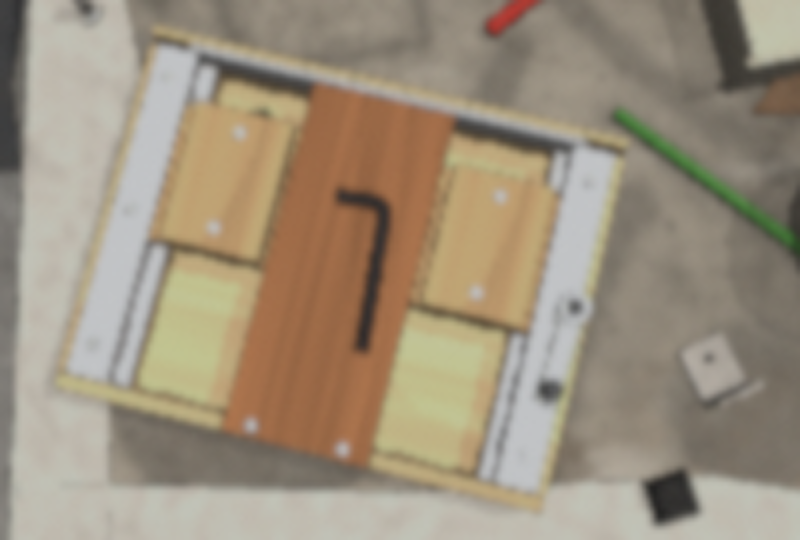

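View pics/sidez.png

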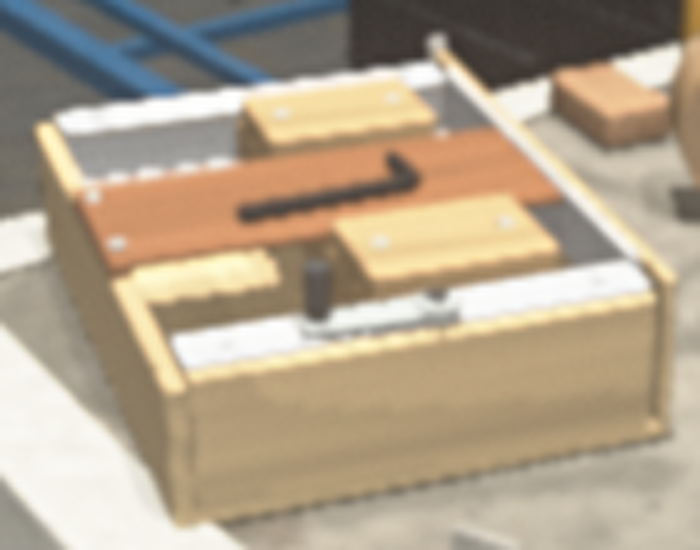

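```bash
cat >> h.py <<'E'
def W(p,X):
    X=np.atleast_2d(X).astype(float);c,s=np.cos(p[2]),np.sin(p[2])
    return np.c_[p[0]+c*X[:,0]-s*X[:,1],p[1]+s*X[:,0]+c*X[:,1],X[:,2]]
def draw(s,polys,roi,k,out,T=None):
    c=s["color"][:,:,::-1];y0,y1,x0,x1=roi
    im=cv2.resize(c[y0:y1,x0:x1],None,fx=k,fy=k,interpolation=cv2.INTER_CUBIC)
    for X,col in polys:
        q=(proj(s,X,T)-[x0,y0]+.5)*k-.5
        cv2.polylines(im,[np.round(q).astype(np.int32)],False,col,1)
    cv2.imwrite(out,im)
def boxpolys(p,cov=None):
    m=1e-3
    L=[([[-115,-151,76],[-115,151,76],],(0,0,255)),([[115,-151,80],[115,151,80]],(0,0,255)),
     ([[-115,151,75],[115,151,75]],(0,0,255)),([[-115,-151,75],[115,-151,75]],(0,0,255)),
     ([[-105,45,77],[105,45,77]],(255,0,0)),([[-105,-45,77],[105,-45,77]],(255,0,0)),
     ([[-105,118,75],[105,118,75]],(0,255,0)),([[-105,-118,75],[105,-118,75]],(0,255,0)),
     ([[105,-118,80],[105,118,80]],(0,255,0))]
    out=[(W(p,np.array(a)*m),c) for a,c in L]
    if cov is not None:
        for y0,y1 in((50,112),(-112,-50)):
            B=np.array([[-44,y0,42],[44,y0,42],[44,y1,42],[-44,y1,42],[-44,y0,42]])*m
            Z=W(cov,B);Z[:,2]+=.045
            out.append((W(p,Z),(255,0,255)))
    return out
E
python3 - <<'E'
from h import *
from scipy.optimize import least_squares
s=load("top0")
z=np.array([[155,30],[625,143],[540,508],[58,382]])
px=(z+.5)/4-.5+[165,135]
X=np.array([[115,151,80],[115,-151,80],[-115,-151,76],[-115,151,76]])*1e-3
r=least_squares(lambda p:(proj(s,W(p,X))-px).ravel(),[.575,-.3,-.22]);p=r.x
print(p,r.fun)
P=cloud(s)
# depth heights bias
for sn in("top0","side0"):
    s=load(sn);P=cloud(s);c,si=np.cos(p[2]),np.sin(p[2]);D=P-[p[0],p[1],0]
    bx=D[...,0]*c+D[...,1]*si;by=-D[...,0]*si+D[...,1]*c
    for nm,m in dict(strap=(abs(by)<.035)&(abs(bx)<.1)&(P[...,2]>.06),lipL=(by>.122)&(by<.14)&(abs(bx)<.09)&(P[...,2]>.06),blockL=(by>.06)&(by<.1)&(P[...,2]>.08),blockR=(by<-.06)&(by>-.1)&(P[...,2]>.08)&(P[...,2]<.1)&(abs(bx)<.1)).items():
        if m.sum():print(sn,nm,m.sum(),np.median(P[m],0).round(4),"bx",np.percentile(bx[m],[1,5,95,99]).round(4),"by",np.percentile(by[m],[1,99]).round(4))
s=load("top0")
cov=[.02,0,0]
draw(s,boxpolys(p,cov),(135,270,165,365),4,"pics/ov.png")
draw(load("side0"),boxpolys(p,cov),(145,255,170,310),5,"pics/ov2.png")
E
```

```text
[ 0.58059636 -0.29356995 -0.24730956] [-0.62936482 -1.6504982   1.49247038 -1.12673717  0.98448165  1.41445513
 -1.91416274  0.99818172]
top0 strap 2394 [ 0.5781 -0.2931  0.0776] bx [-0.0981 -0.0905  0.0895  0.0978] by [-0.0343  0.0344]
top0 lipL 537 [ 0.6105 -0.1661  0.0757] bx [-0.0883 -0.0815  0.08    0.0873] by [0.1221 0.1397]
top0 blockL 1032 [ 0.6603 -0.2373  0.0864] bx [-0.0132 -0.0074  0.2909  0.3099] by [0.0604 0.0994]
top0 blockR 611 [ 0.5891 -0.3786  0.0855] bx [-0.0138 -0.0104  0.0688  0.0724] by [-0.0996 -0.0602]
side0 strap 989 [ 0.5729 -0.2959  0.0782] bx [-0.098  -0.091   0.0884  0.0973] by [-0.0345  0.0343]
side0 lipL 225 [ 0.5719 -0.1603  0.075 ] bx [-0.0892 -0.0855  0.0688  0.0881] by [0.1221 0.1393]
side0 blockL 1158 [ 0.2453 -0.131   0.3928] bx [-0.3865 -0.3807  0.2553  0.2935] by [0.0608 0.0994]
side0 blockR 302 [ 0.5872 -0.3783  0.0861] bx [-0.0133 -0.0125  0.0691  0.0723] by [-0.0996 -0.0607]
```

View pics/ov.png

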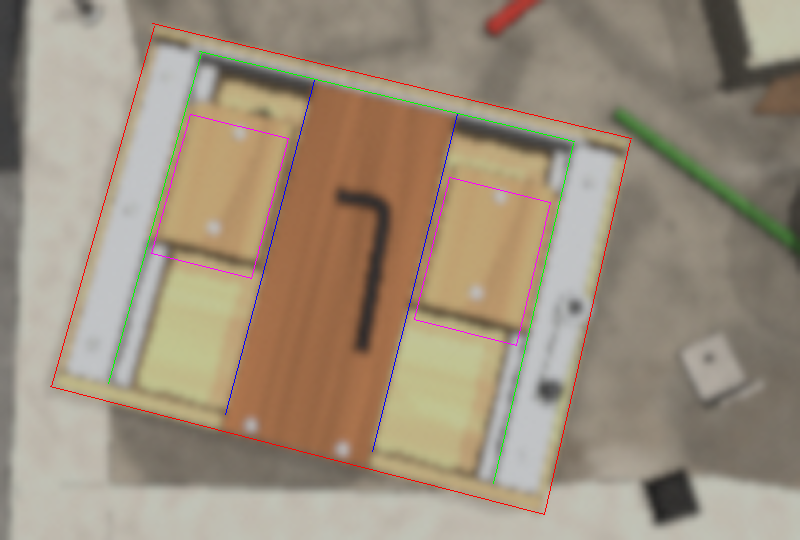

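View pics/ov2.png

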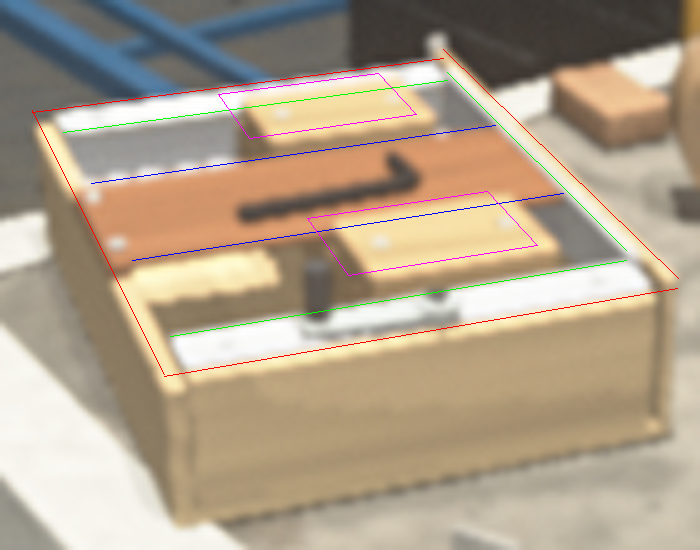

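```bash
python3 - <<'E'
from h import *
from station import r
o=r.get_obs()
R=Ro.from_quat(o["orientation"]).as_matrix();print(R.round(3),o["time"])
s=r.snapshot("wrist");print(s["hand_eye"].round(4),s["fov_y"])
p=[.5806,-.2936,-.2473]
for b in [(-40,81,55),(-40,-81,55),(-45.5,-141,95)]:
    w=W(p,np.array(b)*1e-3)[0];print(b,w.round(4),"tool d cm",(R.T@(w-o["position"])*100).round(2),np.hypot(w[0],w[1]))
# angle of tool y vs box y
a=np.arctan2(R[1,1],R[0,1]);print(np.degrees(a), np.degrees(p[2])+90)
E
python3 -m inch '0 0 0 0 0'
```

```text
[[-0.     0.254 -0.967]
 [ 0.001 -0.967 -0.254]
 [-1.    -0.001 -0.   ]] 0.1
[[ 5.000e-04 -3.249e-01  9.457e-01 -1.415e-01]
 [ 1.000e+00  4.000e-04 -4.000e-04  6.000e-04]
 [-2.000e-04  9.457e-01  3.249e-01 -8.310e-02]
 [ 0.000e+00  0.000e+00  0.000e+00  1.000e+00]] 68.75548018334322
(-40, 81, 55) [ 0.5616 -0.2053  0.055 ] tool d cm [ 17.61 -20.84 -49.1 ] 0.5979813179223238
(-40, -81, 55) [ 0.522  -0.3623  0.055 ] tool d cm [ 17.59  -6.66 -41.28] 0.6354258852172028
(-45.5, -141, 95) [ 0.502  -0.4192  0.095 ] tool d cm [ 13.58  -1.67 -37.9 ] 0.6539715397380486
-75.28909815720725 75.83075372641474
time: 0.23
position: [0.1397, -0.5319, 0.231]
orientation: [-0.701, -0.091, 0.701, -0.09]
force: [-0.9, -0.1, 0.7]
finger_gap: 0.884
```

```bash
cat >> h.py <<'E'
P0=[.5806,-.2936,-.2473]
def tobox(o,p=P0):
    X=np.array(o["position"])-[p[0],p[1],0];c,s=np.cos(p[2]),np.sin(p[2])
    R=Ro.from_quat(o["orientation"]).as_matrix();b=np.array([[c,s,0],[-s,c,0],[0,0,1]])
    F=b@np.array(o["force"]);M=b@R
    return (b@X*1000).round(2),F.round(2),"tilt",M.round(4)[0].tolist(),o["time"],o["finger_gap"]
E
python3 -m inch '0 0 -3 0.1 0;0 0 -3 0.1 0;0 0 -3 0.1 0;0 0 -3 0.1 0;0 0 -3 0.1 0'
python3 -c "
from h import *;from station import r
print(tobox(r.get_obs()))"
```

```text
time: 0.65
position: [0.2893, -0.5229, 0.2315]
orientation: [0.702, -0.088, -0.702, -0.087]
force: [-0.1, -2.3, -0.1]
finger_gap: 0.143
(array([-226.29, -293.61,  231.53]), array([ 0.43, -2.23, -0.1 ]), 'tilt', [0.0001, -0.0009, -1.0], 0.65, 0.1427070352038855)
```

```bash
python3 -m inch '0.4 -3 -2.1 0 0;0.4 -3 -2.1 0 0;0.4 -3 -2.1 0 0;0.4 -3 -2.1 0 0;0.4 -3 -2.1 0 0;0.4 -3 -2.1 0 0;0.6 -3 -2.1 0 0;0 0 0 0 0'
cat >> h.py <<'E'
def wrist(name,save=True):
    from station import r
    o=r.get_obs();s=r.snapshot("wrist");T=np.eye(4);T[:3,:3]=Ro.from_quat(o["orientation"]).as_matrix();T[:3,3]=o["position"]
    T=T@s["hand_eye"];np.savez(name,T=T,**s);return s,T,o
E
python3 - <<'E'
from h import *
s,T,o=wrist("w1");print(tobox(o))
draw(s,boxpolys(P0,[.025,0,0]),(0,384,0,512),1.5,"pics/w1.png",T)
E
```

```text
time: 1.32
position: [0.4847, -0.3507, 0.2]
orientation: [-0.702, 0.083, 0.702, 0.085]
force: [-1.5, 0.9, -0.8]
finger_gap: -0.005
(array([-79.04, -78.8 , 200.02]), array([-1.69,  0.53, -0.77]), 'tilt', [-0.0006, 0.0089, -1.0], 1.3167, -0.0045298074900475835)
```

View pics/w1.png

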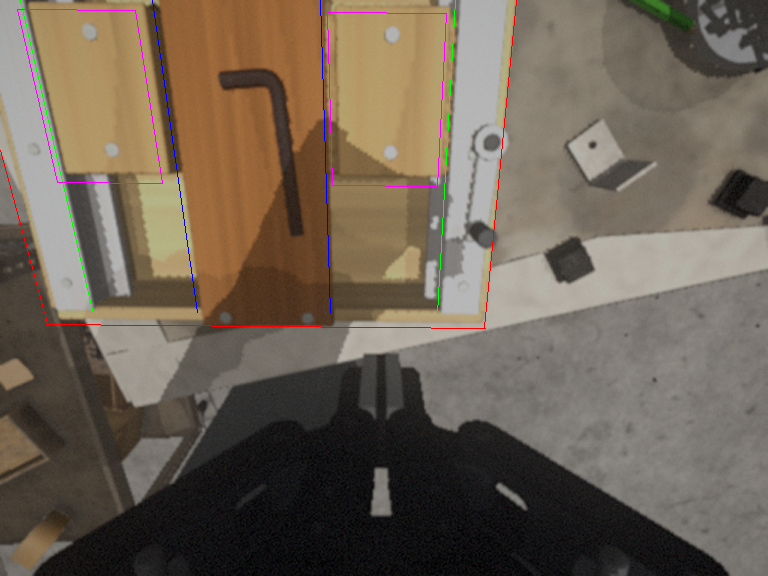

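The wrist view shows the box about 4 mm further in +x than my fit: the near edge is at v≈318 against 327 predicted. The cover's rear edges are at v≈173 (left) and 177 (right), so it is about square and roughly 34 mm short. I'll go down into the right gap.

```bash
sed -i 's/^P0=.*/P0=[.5845,-.2946,-.2473]/' h.py
python3 -m inch '0 0.1 -0.9 0 0;1 0.1 -0.9 0 0;3 0 -0.5 0 0;3 0 0 0 0;3 0 0 0 0;2 0 0 0 0;1.3 0 0 0 0;0.5 0 0 0 0;0 0 0 0 0;0 0 0 0 0'
python3 -c "
from h import *;from station import r
print(tobox(r.get_obs()))"
```

```text
time: 2.2
position: [0.503, -0.3636, 0.0635]
orientation: [0.702, -0.086, -0.702, -0.086]
force: [0.6, -0.6, 0.3]
finger_gap: 0.001
(array([-62.1 , -86.86,  63.51]), array([ 0.78, -0.46,  0.3 ]), 'tilt', [0.0004, 0.0029, -1.0], 2.2, 0.0010763995790766707)
```

```bash
python3 -m inch '0 -0.3 -0.8 0 0;0 -0.3 -0.8 0 0;0 0 -0.5 0 0;0 0 -0.15 0 0;0 0 -0.15 0 0;0 0 -0.15 0 0;0 0 0 0 0'
python3 -c "
from h import *;from station import r
print(tobox(r.get_obs()))"
```

```text
time: 2.78
position: [0.5294, -0.3629, 0.0633]
orientation: [-0.702, 0.086, 0.702, 0.086]
force: [0.3, 0.1, 0.9]
finger_gap: 0.002
(array([-36.69, -79.69,  63.28]), array([0.25, 0.12, 0.88]), 'tilt', [-0.0, 0.0043, -1.0], 2.7833, 0.001916107016136159)
```

```bash
cat > st.py <<'E'
from h import *;from station import r
a=tobox(r.get_obs());print(a[0],a[1],a[4])
E
python3 -m inch '0 0 -0.15 0 0;0 0 -0.15 0 0;0 0 -0.15 0 0;0 0 -0.15 0 0'; python3 st.py; python3 -m inch '0 0 -0.15 0 0;0 0 -0.15 0 0'; python3 st.py
```

```text
time: 3.12
position: [0.5351, -0.3645, 0.0633]
orientation: [0.702, -0.086, -0.702, -0.086]
force: [-0.6, -0.8, -0.3]
finger_gap: 0.001
[-30.77 -79.82  63.31] [-0.37 -0.94 -0.25] 3.1167
time: 3.28
position: [0.5378, -0.3651, 0.0633]
orientation: [-0.702, 0.086, 0.702, 0.086]
force: [-3.2, 0.1, 2.2]
finger_gap: -0.0
[-28.04 -79.8   63.27] [-3.15 -0.71  2.16] 3.2833
```

```bash
python3 -m inch '0 0 -0.15 0 0;0 0 -0.1 0 0'; python3 st.py; python3 -m inch '0 0 -0.1 0 0;0 0 -0.05 0 0'; python3 st.py
```

```text
time: 3.45
position: [0.5402, -0.3658, 0.0633]
orientation: [-0.702, 0.086, 0.702, 0.086]
force: [-2.6, 0.2, 2.5]
finger_gap: 0.001
[-25.52 -79.83  63.25] [-2.54 -0.45  2.54] 3.45
time: 3.62
position: [0.5418, -0.3661, 0.0632]
orientation: [-0.702, 0.086, 0.702, 0.086]
force: [-3.6, 0.4, 1.5]
finger_gap: -0.0
[-23.89 -79.76  63.24] [-3.6  -0.46  1.52] 3.6167
```

```bash
python3 -m inch '0 0 -0.1 0 0;0 0 -0.05 0 0'; python3 st.py
```

```text
time: 3.78
position: [0.5433, -0.3665, 0.0633]
orientation: [-0.702, 0.086, 0.702, 0.086]
force: [-4.1, -0.3, 1.1]
finger_gap: 0.004
[-22.37 -79.79  63.26] [-3.89 -1.27  1.12] 3.7833
```

```bash
python3 -m inch '0 0 -0.1 0 0'; python3 st.py
```

```text
time: 3.87
position: [0.5441, -0.3669, 0.0632]
orientation: [-0.702, 0.086, 0.702, 0.086]
force: [-2.6, -2.3, -0.1]
finger_gap: -0.0
[-21.52 -79.99  63.25] [-1.99 -2.89 -0.13] 3.8667
```

```bash
python3 -m inch '0 0 0.8 0 0;-2 0 0.8 0 0;-2 0 0 0 0;0 -3.2 0 0 0;0 -3.2 0 0 0;0 -3.2 0 0 0;0 -3.2 0 0 0;0 -3.2 0 0 0;2 0 0 0 0;2 0 0 0 0;0 0 -0.2 0 0'; python3 st.py;python3 -m inch '0 0 -0.15 0 0;0 0 -0.15 0 0'; python3 st.py
```

```text
time: 4.78
position: [0.5675, -0.206, 0.0603]
orientation: [-0.701, 0.084, 0.703, 0.086]
force: [-0.3, 1.1, 0.1]
finger_gap: -0.004
[-38.15  81.7   60.3 ] [-0.53  0.97  0.13] 4.7833
time: 4.95
position: [0.5726, -0.2092, 0.0642]
orientation: [0.702, -0.086, -0.702, -0.086]
force: [-0.6, 0.1, 0.9]
finger_gap: -0.002
[-32.47  79.92  64.19] [-0.65 -0.01  0.93] 4.95
```

```bash
python3 -m inch '0 0 -0.15 0 0;0 0 -0.15 0 0'; python3 st.py;python3 -m inch '0 0 -0.15 0 0;0 0 -0.1 0 0'; python3 st.py
```

```text
time: 5.12
position: [0.5756, -0.2101, 0.0643]
orientation: [0.702, -0.086, -0.701, -0.086]
force: [-0.8, -0.3, 0.5]
finger_gap: -0.001
[-29.27  79.74  64.31] [-0.71 -0.49  0.51] 5.1167
time: 5.28
position: [0.5778, -0.2104, 0.0638]
orientation: [0.702, -0.086, -0.702, -0.086]
force: [0.3, -0.2, -0.1]
finger_gap: 0.003
[-27.09  79.98  63.76] [ 0.35 -0.13 -0.12] 5.2833
```

```bash
python3 -m inch '0 0 -0.15 0 0;0 0 -0.15 0 0'; python3 st.py;python3 -m inch '0 0 -0.15 0 0;0 0 -0.1 0 0'; python3 st.py
```

```text
time: 5.45
position: [0.5801, -0.2107, 0.0634]
orientation: [-0.702, 0.086, 0.702, 0.086]
force: [-3.3, 1.3, 3.3]
finger_gap: 0.002
[-24.85  80.28  63.38] [-3.49  0.5   3.32] 5.45
time: 5.62
position: [0.5826, -0.2112, 0.0633]
orientation: [-0.702, 0.086, 0.702, 0.086]
force: [-4.0, 1.7, 3.2]
finger_gap: -0.0
[-22.22  80.43  63.31] [-4.26  0.65  3.19] 5.6167
```

```bash
python3 -m inch '0 0 -0.15 0 0;0 0 -0.15 0 0'; python3 st.py;python3 -m inch '0 0 -0.1 0 0;0 0 -0.1 0 0'; python3 st.py
```

```text
time: 5.78
position: [0.5857, -0.212, 0.0633]
orientation: [-0.702, 0.086, 0.702, 0.086]
force: [-3.0, 1.5, 2.5]
finger_gap: 0.002
[-19.04  80.43  63.25] [-3.32  0.7   2.46] 5.7833
time: 5.95
position: [0.5877, -0.2124, 0.0632]
orientation: [-0.702, 0.086, 0.702, 0.086]
force: [-5.3, 3.5, 3.4]
finger_gap: -0.001
[-17.05  80.47  63.24] [-6.    2.13  3.43] 5.95
```

```bash
python3 -m inch '0 0 -0.1 0 0;0 0 -0.1 0 0'; python3 st.py
```

```text
time: 6.12
position: [0.5895, -0.2126, 0.0631]
orientation: [-0.702, 0.085, 0.702, 0.086]
force: [-2.0, 3.3, 0.6]
finger_gap: -0.005
[-15.25  80.72  63.06] [-2.72  2.74  0.63] 6.1167
```

```bash
python3 -m inch '0 0 -0.1 0 0;0 0 -0.1 0 0'; python3 st.py
```

```text
time: 6.28
position: [0.5917, -0.2135, 0.063]
orientation: [-0.702, 0.086, 0.702, 0.086]
force: [-1.8, 2.1, -1.4]
finger_gap: 0.003
[-12.88  80.42  63.01] [-2.26  1.55 -1.44] 6.2833
```

```bash
python3 -m inch '0 0 -0.1 0 0;0 0 -0.1 0 0'; python3 st.py
```

```text
time: 6.45
position: [0.5929, -0.2138, 0.063]
orientation: [-0.701, 0.086, 0.702, 0.086]
force: [-8.8, 4.3, 3.6]
finger_gap: 0.001
[-11.6   80.43  63.03] [-9.61  2.01  3.59] 6.45
```

```bash
python3 -m inch '0 0 0.8 0 0;-2 0 0.8 0 0;-2 0 0 0 0;0 3.2 0 0 0;0 3.2 0 0 0;0 3.2 0 0 0;0 3.2 0 0 0;0 3.2 0 0 0;2 0 0 0 0;2 0 0 0 0;0 0 -0.15 0 0;0 0 -0.15 0 0'; python3 st.py;python3 -m inch '0 0 -0.15 0 0;0 0 -0.15 0 0'; python3 st.py
```

```text
time: 7.45
position: [0.5419, -0.3662, 0.0629]
orientation: [-0.701, 0.086, 0.702, 0.086]
force: [0.4, 0.2, 0.2]
finger_gap: 0.0
[-23.8  -79.83  62.89] [0.35 0.29 0.17] 7.45
time: 7.62
position: [0.5462, -0.3671, 0.0648]
orientation: [0.703, -0.086, -0.701, -0.085]
force: [0.7, -0.4, -0.7]
finger_gap: -0.003
[-19.38 -79.7   64.82] [ 0.74 -0.23 -0.74] 7.6167
```

```bash
python3 -m inch '0 0 -0.15 0 0;0 0 -0.15 0 0'; python3 st.py
```

```text
time: 7.78
position: [0.5486, -0.3676, 0.0643]
orientation: [0.702, -0.086, -0.702, -0.085]
force: [-5.5, 0.3, 3.8]
finger_gap: -0.002
[-16.9  -79.56  64.29] [-5.4  -1.06  3.76] 7.7833
```

```bash
python3 -m inch '0 0 -0.15 0 0;0 0 -0.15 0 0'; python3 st.py; python3 -m inch '0 0 -0.15 0 0;0 0 -0.15 0 0'; python3 st.py
```

```text
time: 7.95
position: [0.551, -0.3683, 0.0638]
orientation: [-0.702, 0.086, 0.702, 0.086]
force: [-3.5, -0.1, 2.4]
finger_gap: 0.002
[-14.42 -79.66  63.77] [-3.35 -0.91  2.39] 7.95
time: 8.12
position: [0.554, -0.3691, 0.0634]
orientation: [-0.702, 0.086, 0.702, 0.086]
force: [-3.9, 0.2, 2.7]
finger_gap: 0.001
[-11.34 -79.72  63.43] [-3.79 -0.78  2.65] 8.1167
```

```bash
python3 -m inch '0 0 -0.15 0 0;0 0 -0.15 0 0'; python3 st.py
```

```text
time: 8.28
position: [0.5569, -0.3699, 0.0633]
orientation: [-0.702, 0.086, 0.702, 0.086]
force: [-3.2, -1.1, 2.5]
finger_gap: 0.001
[ -8.29 -79.72  63.27] [-2.86 -1.85  2.46] 8.2833
```

```bash
python3 -m inch '0 0 -0.1 0 0;0 0 -0.1 0 0'; python3 st.py
```

```text
time: 8.45
position: [0.5588, -0.3705, 0.0631]
orientation: [-0.702, 0.086, 0.702, 0.086]
force: [-4.3, -0.6, 0.8]
finger_gap: -0.0
[ -6.33 -79.84  63.07] [-4.05 -1.63  0.84] 8.45
```

Right end at -6.3 and still free. Two more short pushes, then the left.

```bash
python3 -m inch '0 0 -0.1 0 0;0 0 -0.1 0 0'; python3 st.py
```

```text
time: 8.62
position: [0.5609, -0.3708, 0.063]
orientation: [-0.702, 0.086, 0.702, 0.086]
force: [-2.3, -0.9, -0.1]
finger_gap: 0.003
[ -4.26 -79.63  63.01] [-1.98 -1.42 -0.12] 8.6167
```

```bash
python3 -m inch '0 0 -0.1 0 0'; python3 st.py
```

```text
time: 8.7
position: [0.5619, -0.3709, 0.063]
orientation: [-0.702, 0.086, 0.702, 0.086]
force: [-1.6, -1.0, -0.7]
finger_gap: 0.001
[ -3.27 -79.54  63.03] [-1.31 -1.4  -0.71] 8.7
```

```bash
python3 -m inch '0 0 0.8 0 0;-2 0 0.8 0 0;-2 0 0 0 0;0 -3.2 0 0 0;0 -3.2 0 0 0;0 -3.2 0 0 0;0 -3.2 0 0 0;0 -3.2 0 0 0;2 0 0 0 0;2 0 0 0 0;0 0 -0.15 0 0;0 0 -0.15 0 0;0 0 0 0 0'; python3 st.py
```

```text
time: 9.78
position: [0.5882, -0.213, 0.0642]
orientation: [0.702, -0.086, -0.701, -0.086]
force: [0.5, 0.9, 0.5]
finger_gap: -0.001
[-16.36  80.    64.23] [0.27 1.04 0.5 ] 9.7833
```

```bash
python3 -m inch '0 0 -0.15 0 0;0 0 -0.15 0 0;0 0 -0.15 0 0'; python3 st.py;python3 -m inch '0 0 -0.15 0 0;0 0 -0.15 0 0'; python3 st.py
```

```text
time: 10.03
position: [0.5925, -0.2142, 0.0641]
orientation: [0.702, -0.086, -0.701, -0.086]
force: [-0.4, 0.1, 0.5]
finger_gap: 0.004
[-11.96  79.93  64.11] [-0.39  0.05  0.47] 10.0333
time: 10.2
position: [0.5952, -0.2146, 0.0636]
orientation: [0.702, -0.086, -0.702, -0.086]
force: [1.0, -0.0, 0.9]
finger_gap: -0.004
[-9.23 80.2  63.55] [0.99 0.24 0.95] 10.2
```

```bash
python3 -m inch '0 0 -0.15 0 0;0 0 -0.15 0 0'; python3 st.py
```

```text
time: 10.37
position: [0.5977, -0.215, 0.0633]
orientation: [-0.702, 0.086, 0.702, 0.086]
force: [-2.9, 1.3, 3.9]
finger_gap: -0.0
[-6.66 80.38 63.3 ] [-3.12  0.53  3.85] 10.3667
```

```bash
python3 -m inch '0 0 -0.15 0 0;0 0 -0.15 0 0'; python3 st.py
```

```text
time: 10.53
position: [0.6005, -0.2156, 0.0633]
orientation: [-0.702, 0.086, 0.702, 0.086]
force: [-3.7, 2.0, 3.0]
finger_gap: -0.002
[-3.83 80.54 63.31] [-4.05  1.    2.99] 10.5333
```

```bash
python3 -m inch '0 0 -0.15 0 0;0 0 -0.1 0 0'; python3 st.py
```

```text
time: 10.7
position: [0.6033, -0.2163, 0.0633]
orientation: [-0.702, 0.086, 0.702, 0.086]
force: [-3.7, 1.2, 3.3]
finger_gap: -0.001
[-0.98 80.5  63.29] [-3.88  0.31  3.34] 10.7
```

```bash
python3 -m inch '0 0 -0.15 0 0;0 0 -0.1 0 0'; python3 st.py
```

```text
time: 10.87
position: [0.6056, -0.2168, 0.0632]
orientation: [-0.702, 0.086, 0.702, 0.086]
force: [-3.9, 2.8, 3.8]
finger_gap: 0.005
[ 1.41 80.61 63.24] [-4.45  1.73  3.77] 10.8667
```

```bash
python3 -m inch '0 0 0.8 0 0;-2 0 0.8 0 0;-2 0 0 0 0;0 3.2 0 0 0;0 3.2 0 0 0;0 3.2 0 0 0;0 3.2 0 0 0;0 3.2 0 0 0;2 0 0 0 0;2 0 0 0 0;0 0 -0.15 0 0;0 0 -0.15 0 0;0 0 0 0 0'; python3 st.py
```

```text
time: 11.95
position: [0.5551, -0.3693, 0.0643]
orientation: [0.702, -0.086, -0.702, -0.085]
force: [-0.3, 0.3, 1.0]
finger_gap: -0.0
[-10.19 -79.66  64.27] [-0.4   0.23  1.05] 11.95
```

```bash
python3 -m inch '0 0 -0.15 0 0;0 0 -0.15 0 0;0 0 -0.15 0 0'; python3 st.py;python3 -m inch '0 0 -0.15 0 0;0 0 -0.15 0 0'; python3 st.py
```

```text
time: 12.2
position: [0.5595, -0.3703, 0.0643]
orientation: [0.702, -0.086, -0.701, -0.085]
force: [-0.0, -0.1, 0.3]
finger_gap: -0.002
[ -5.7  -79.48  64.32] [ 0.03 -0.15  0.27] 12.2
time: 12.37
position: [0.5621, -0.371, 0.0636]
orientation: [0.702, -0.086, -0.702, -0.086]
force: [0.2, -0.5, -0.1]
finger_gap: -0.001
[ -3.05 -79.56  63.65] [ 0.31 -0.44 -0.08] 12.3667
```

```bash
python3 -m inch '0 0 -0.15 0 0;0 0 -0.1 0 0'; python3 st.py
```

```text
time: 12.53
position: [0.5644, -0.3716, 0.0633]
orientation: [0.702, -0.086, -0.702, -0.086]
force: [-0.1, 0.7, 0.3]
finger_gap: -0.002
[ -0.63 -79.58  63.3 ] [-0.31  0.64  0.27] 12.5333
```

```bash
python3 -m inch '0 0 -0.1 0 0;0 0 -0.1 0 0'; python3 st.py
```

```text
time: 12.7
position: [0.5658, -0.372, 0.0632]
orientation: [-0.702, 0.086, 0.702, 0.086]
force: [-2.2, -0.3, 1.1]
finger_gap: 0.001
[  0.78 -79.65  63.23] [-2.02 -0.85  1.06] 12.7
```

```bash
python3 -m inch '0 0 -0.1 0 0;0 0 -0.1 0 0'; python3 st.py
```

```text
time: 12.87
position: [0.5666, -0.3723, 0.0632]
orientation: [-0.701, 0.086, 0.703, 0.086]
force: [-12.5, 1.1, 6.9]
finger_gap: 0.001
[  1.63 -79.73  63.23] [-12.35  -2.04   6.92] 12.8667
```

```bash
python3 -m inch '0 0 -0.1 0 0;0 0 -0.1 0 0'; python3 st.py
```

```text
time: 13.03
position: [0.5666, -0.3723, 0.0633]
orientation: [-0.699, 0.086, 0.704, 0.086]
force: [-21.8, 4.5, 11.1]
finger_gap: -0.0
[  1.65 -79.7   63.26] [-22.21  -1.    11.11] 13.0333
```

```bash
python3 -m inch '0 0 -0.1 0 0'; python3 st.py
```

```text
time: 13.12
position: [0.5666, -0.3723, 0.0632]
orientation: [-0.699, 0.086, 0.705, 0.087]
force: [-27.3, 5.7, 15.3]
finger_gap: 0.001
[  1.64 -79.69  63.24] [-27.88  -1.11  15.3 ] 13.1167
```

That batch of pushes went further than I wanted: the force rose to about 28 N against a hard stop. I'm easing off at once, and from here I'll take one short step at a time.

```bash
python3 -m inch '0 0 0.25 0 0'; python3 st.py
```

```text
time: 13.2
position: [0.5665, -0.3723, 0.0632]
orientation: [-0.7, 0.086, 0.703, 0.086]
force: [-2.3, -1.0, 0.4]
finger_gap: -0.002
[  1.54 -79.74  63.24] [-1.97 -1.51  0.41] 13.2
```

```bash
python3 -m inch '0 0 0.6 0 0;-2 0 0.6 0 0;-2 0 0 0 0;0 -3.2 0 0 0;0 -3.2 0 0 0;0 -3.2 0 0 0;0 -3.2 0 0 0;0 -3.2 0 0 0;2 0 0 0 0;2 0 0 0 0;0 0 -0.15 0 0;0 0 -0.15 0 0;0 0 0 0 0'; python3 st.py
```

```text
time: 14.28
position: [0.599, -0.2158, 0.0641]
orientation: [0.702, -0.086, -0.701, -0.086]
force: [0.8, -0.3, 0.3]
finger_gap: -0.003
[-5.21 79.95 64.14] [ 0.81 -0.08  0.28] 14.2833
```

```bash
python3 -m inch '0 0 -0.15 0 0;0 0 -0.15 0 0'; python3 st.py
```

```text
time: 14.45
position: [0.6018, -0.2166, 0.0644]
orientation: [0.702, -0.086, -0.701, -0.086]
force: [-0.6, 0.3, 1.5]
finger_gap: -0.006
[-2.33 79.82 64.4 ] [-0.69  0.17  1.46] 14.45
```

```bash
python3 -m inch '0 0 -0.1 0 0;0 0 -0.1 0 0'; python3 st.py
```

```text
time: 14.62
position: [0.6035, -0.2168, 0.0638]
orientation: [0.702, -0.086, -0.702, -0.086]
force: [0.4, 0.3, -0.4]
finger_gap: -0.003
[-0.65 80.1  63.8 ] [ 0.35  0.39 -0.37] 14.6167
```

```bash
python3 -m inch '0 0 -0.1 0 0;0 0 -0.05 0 0'; python3 st.py
```

```text
time: 14.78
position: [0.6048, -0.2169, 0.0634]
orientation: [0.702, -0.086, -0.702, -0.086]
force: [0.7, -0.2, 0.0]
finger_gap: 0.0
[ 0.67 80.27 63.42] [0.76 0.01 0.04] 14.7833
```

```bash
python3 -m inch '0 0 -0.1 0 0'; python3 st.py
```

```text
time: 14.87
position: [0.6056, -0.217, 0.0633]
orientation: [-0.702, 0.086, 0.702, 0.086]
force: [-0.1, -0.9, -0.2]
finger_gap: -0.001
[ 1.51 80.37 63.31] [ 0.14 -0.88 -0.15] 14.8667
```

```bash
python3 -m inch '0 0 -0.1 0 0'; python3 st.py
```

```text
time: 14.95
position: [0.6059, -0.2171, 0.0632]
orientation: [-0.701, 0.086, 0.702, 0.086]
force: [-8.4, 1.1, 5.5]
finger_gap: 0.001
[ 1.81 80.39 63.24] [-8.37 -0.97  5.55] 14.95
```

```bash
python3 -m inch '0 0 -0.05 0 0'; python3 st.py
```

```text
time: 15.03
position: [0.6059, -0.2171, 0.0632]
orientation: [-0.701, 0.086, 0.703, 0.086]
force: [-8.5, 0.8, 5.5]
finger_gap: -0.006
[ 1.8  80.4  63.25] [-8.43 -1.25  5.49] 15.0333
```

Run:
```python
from h import *
s,T,o=wrist("w2");print(tobox(o)[:2])
draw(s,[],(0,384,0,512),1.5,"pics/w2.png",T)
s=__import__("station").r.snapshot("top")
np.savez("top1",**s);draw(s,[],(135,270,165,365),4,"pics/top1.png")
```

```text
(array([ 1.8 , 80.4 , 63.25]), array([-8.43, -1.25,  5.49]))
```

View pics/w2.png

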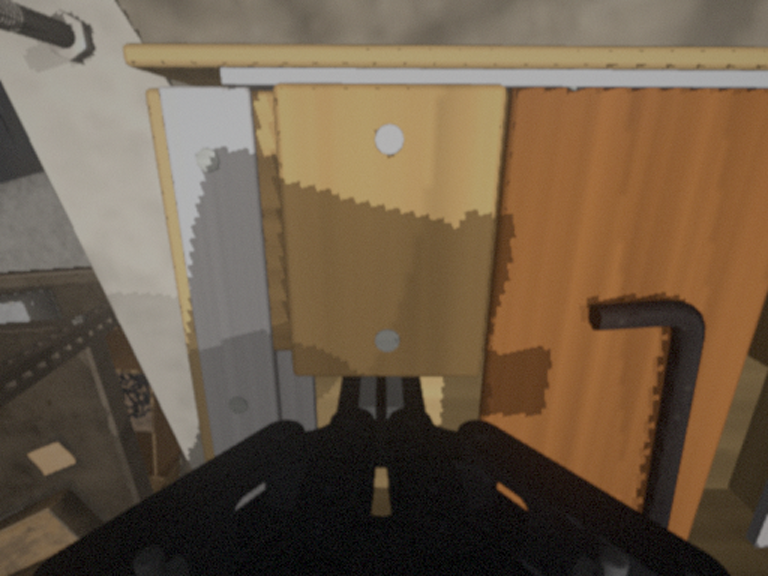

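View pics/top1.png

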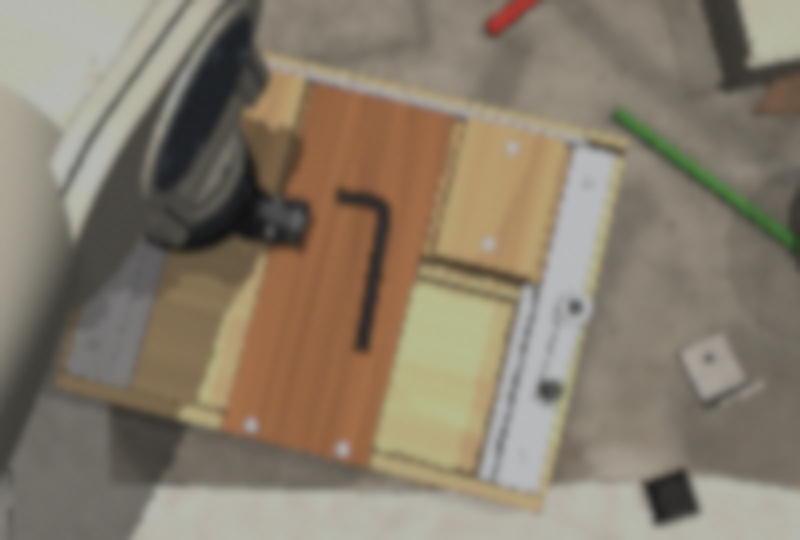

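The pictures show both blocks up against the stop strip: on the left the block edge meets the strip at wrist v≈85, and the right block's front is flush in the top view. Now a steady press on the left end.

```bash
python3 -m inch '0 0 -0.08 0 0;0 0 0 0 0'; python3 st.py
```

```text
time: 15.3
position: [0.606, -0.217, 0.0633]
orientation: [-0.701, 0.086, 0.703, 0.086]
force: [-8.6, 2.2, 6.2]
finger_gap: -0.002
[ 1.81 80.45 63.28] [-8.9  -0.02  6.22] 15.3
```

```bash
python3 -m inch '0 0 -0.1 0 0'; python3 st.py
```

```text
time: 15.38
position: [0.606, -0.2171, 0.0633]
orientation: [-0.7, 0.086, 0.704, 0.086]
force: [-18.9, 3.6, 11.8]
finger_gap: 0.001
[ 1.86 80.39 63.26] [-19.18  -1.15  11.82] 15.3833
```

```bash
python3 -m inch '0 0 0 0 0;0 0 0 0 0;0 0 0 0 0'; python3 st.py;  python3 -m inch '0 0 0 0 0;0 0 0 0 0;0 0 0 0 0;0 0 0 0 0;0 0 0 0 0;0 0 0 0 0'; python3 st.py
```

```text
time: 15.63
position: [0.606, -0.2171, 0.0633]
orientation: [-0.7, 0.086, 0.704, 0.086]
force: [-13.5, 1.9, 8.5]
finger_gap: 0.003
[ 1.84 80.41 63.26] [-13.52  -1.5    8.53] 15.6333
time: 16.13
position: [0.6059, -0.2171, 0.0633]
orientation: [-0.7, 0.086, 0.704, 0.086]
force: [-15.3, 2.7, 9.2]
finger_gap: 0.0
[ 1.82 80.41 63.28] [-15.46  -1.12   9.21] 16.1333
```

```bash
python3 -m inch '0 0 -0.05 0 0;0 0 0 0 0;0 0 0 0 0'; python3 st.py;  python3 -m inch '0 0 0 0 0;0 0 0 0 0;0 0 0 0 0;0 0 0 0 0;0 0 0 0 0;0 0 0 0 0'; python3 st.py
```

```text
time: 16.38
position: [0.6059, -0.2171, 0.0633]
orientation: [-0.7, 0.086, 0.704, 0.086]
force: [-17.3, 2.7, 10.3]
finger_gap: -0.001
[ 1.8  80.41 63.25] [-17.44  -1.67  10.28] 16.3833
time: 16.88
position: [0.6059, -0.2171, 0.0633]
orientation: [-0.7, 0.086, 0.704, 0.086]
force: [-16.7, 2.5, 10.4]
finger_gap: 0.003
[ 1.82 80.4  63.26] [-16.82  -1.66  10.38] 16.8833
```

```bash
python3 -m inch '0 0 0 0 0;0 0 0 0 0;0 0 0 0 0;0 0 0 0 0;0 0 0 0 0;0 0 0 0 0;0 0 0.2 0 0;0 0 0.4 0 0;0 0 0.6 0 0;-2 0 0.2 0 0;-2 0 0 0 0;0 3.2 0 0 0;0 3.2 0 0 0;0 3.2 0 0 0;0 3.2 0 0 0;0 3.2 0 0 0;2 0 0 0 0;2 0 0 0 0;0 0 0 0 0'; python3 st.py
```

```text
time: 18.47
position: [0.5552, -0.3693, 0.0595]
orientation: [-0.7, 0.085, 0.703, 0.087]
force: [-0.2, 0.3, -0.6]
finger_gap: -0.004
[-10.11 -79.63  59.47] [-0.24  0.27 -0.59] 18.4667
```

```bash
python3 -m inch '0 0 -0.15 0 0;0 0 -0.15 0 0;0 0 -0.15 0 0;0 0 -0.15 0 0;0 0 0 0 0'; python3 st.py
```

```text
time: 18.88
position: [0.5638, -0.3713, 0.0642]
orientation: [0.702, -0.086, -0.701, -0.085]
force: [0.3, 0.3, -0.4]
finger_gap: 0.0
[ -1.25 -79.42  64.24] [ 0.2   0.4  -0.44] 18.8833
```

```bash
python3 -m inch '0 0 -0.15 0 0;0 0 -0.1 0 0;0 0 0 0 0'; python3 st.py
```

```text
time: 19.13
position: [0.5657, -0.3719, 0.0634]
orientation: [0.702, -0.086, -0.702, -0.086]
force: [0.4, -0.6, -0.6]
finger_gap: 0.002
[  0.67 -79.54  63.44] [ 0.51 -0.54 -0.65] 19.1333
```

```bash
python3 -m inch '0 0 -0.1 0 0;0 0 0 0 0'; python3 st.py
```

```text
time: 19.3
position: [0.5665, -0.3721, 0.0632]
orientation: [-0.702, 0.086, 0.702, 0.086]
force: [0.5, -0.4, 0.1]
finger_gap: -0.002
[  1.52 -79.58  63.24] [ 0.61 -0.27  0.14] 19.3
```

```bash
python3 -m inch '0 0 -0.1 0 0;0 0 0 0 0'; python3 st.py
```

```text
time: 19.47
position: [0.5666, -0.3722, 0.0632]
orientation: [-0.701, 0.086, 0.703, 0.086]
force: [-5.2, 1.1, 2.3]
finger_gap: -0.001
[  1.59 -79.58  63.22] [-5.28 -0.19  2.34] 19.4667
```

Home on the right as well, at 1.6. I'll build up the press there.

```bash
python3 -m inch '0 0 -0.1 0 0;0 0 0 0 0;0 0 0 0 0'; python3 st.py
```

```text
time: 19.72
position: [0.5666, -0.3722, 0.0632]
orientation: [-0.701, 0.086, 0.703, 0.086]
force: [-10.1, 2.4, 5.3]
finger_gap: -0.001
[  1.62 -79.6   63.22] [-10.4   -0.12   5.3 ] 19.7167
```

```bash
python3 -m inch '0 0 -0.06 0 0;0 0 -0.06 0 0;0 0 0 0 0;0 0 0 0 0'; python3 st.py
```

```text
time: 20.05
position: [0.5666, -0.3721, 0.0632]
orientation: [-0.7, 0.086, 0.704, 0.086]
force: [-15.5, 3.8, 7.8]
finger_gap: -0.001
[  1.62 -79.56  63.22] [-15.94  -0.13   7.82] 20.05
```

```bash
python3 -m inch '0 0 -0.03 0 0;0 0 0 0 0;0 0 0 0 0;0 0 0 0 0;0 0 0 0 0;0 0 0 0 0;0 0 0 0 0;0 0 0 0 0;0 0 0 0 0;0 0 0 0 0;0 0 0 0 0;0 0 0 0 0'; python3 st.py
```

```text
time: 21.05
position: [0.5666, -0.3722, 0.0632]
orientation: [-0.7, 0.086, 0.704, 0.086]
force: [-16.5, 3.9, 9.2]
finger_gap: -0.001
[  1.61 -79.59  63.23] [-16.91  -0.3    9.18] 21.05
```

```bash
python3 -m inch '0 0 0.2 0 0;0 0 0.4 0 0;0 0 0.6 0 0;-2 0 0.4 0 0;-3 0 1 0 0;-3 0 2 0 0;-2 0 2 0 0;0 0 1.4 0 0;0 0 0 0 0;0 0 0 0 0'; python3 st.py
python3 - <<'E'
from h import *
s,T,o=wrist("w3")
print([ (n,proj(s,W(P0,np.array(b)*1e-3),T)[0].round(1)) for n,b in dict(pivot=(6.5,-141,82),strapnearR=(-105,-45,77),cornerR=(-115,-151,76)).items()])
draw(s,boxpolys(P0,[.061,0,0]),(0,384,0,512),1.5,"pics/w3.png",T)
E
```

```text
time: 21.88
position: [0.4919, -0.3538, 0.1638]
orientation: [0.702, -0.086, -0.701, -0.086]
force: [0.1, 0.1, -0.8]
finger_gap: 0.004
[-75.32 -80.02 163.78] [ 0.08  0.15 -0.76] 21.8833
[('pivot', array([333.8,  98.3])), ('strapnearR', array([213.8, 228.4])), ('cornerR', array([330.2, 238.2]))]
```

View pics/w3.png

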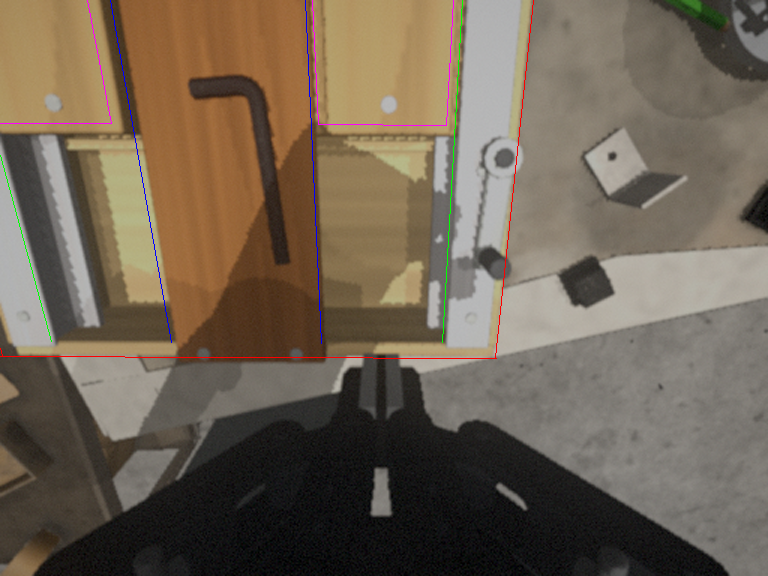

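Run:
```python
from h import *
d=load("w3");T=d["T"];P=cloud(d,T)
c,s=np.cos(P0[2]),np.sin(P0[2])
def bx(u,v):
    X=P[v,u]-[P0[0],P0[1],0];return (np.array([c*X[0]+s*X[1],-s*X[0]+c*X[1],X[2]])*1000).round(1)
print("right block col 250");[print(v,bx(250,v)) for v in range(78,96,2)]
print("left block col 50");[print(v,bx(50,v)) for v in range(78,94,2)]
print("near wall col 150");[print(v,bx(260,v)) for v in range(222,244,2)]
print("pivot ring", [bx(335,v) for v in (90,95,100,105,110,115)])
print("knob",[(u,v,bx(u,v)) for u,v in [(324,168),(328,172),(330,176),(334,178),(336,182)]])
d=load("w2");P=cloud(d,d["T"])
print("front left col 300")
[print(v,bx(260,v)) for v in range(28,72,3)]
```

```text
right block col 250
78 [ 20.3 -77.7  84.1]
80 [ 19.  -77.7  83. ]
82 [ 17.6 -77.7  83.4]
84 [ 16.2 -77.7  84.2]
86 [ 14.8 -77.8  85.6]
88 [ 13.5 -77.8  84.8]
90 [ 12.1 -77.7  83.6]
92 [ 11.7 -76.8   4.7]
94 [  9.6 -77.1  34. ]
left block col 50
78 [19.8 68.9 83.5]
80 [18.5 69.7 82.8]
82 [17.1 69.  84.3]
84 [15.7 68.5 85.5]
86 [14.4 70.6 83. ]
88 [12.9 69.5 85.1]
90 [12.  89.9 55.6]
92 [ 10.9 125.    4.8]
near wall col 150
222 [-110.5  -87.2   51.2]
224 [-110.4  -87.1   56.2]
226 [-110.1  -87.    61.3]
228 [-110.7  -86.9   64.2]
230 [-111.8  -86.9   66.3]
232 [-113.2  -86.9   67.7]
234 [-114.9  -86.9   68.3]
236 [-64.8 -84.2 167.3]
238 [-65.2 -84.2 168.9]
240 [-63.8 -84.1 173.8]
242 [-64.9 -84.1 173.8]
pivot ring [array([  12.5, -143.7,   73.3]), array([   8.8, -141.7,   82. ]), array([   5.3, -141. ,   85.8]), array([   1.8, -141. ,   86.7]), array([  -1.8, -141.4,   86.6]), array([  -5.6, -142.8,   83.1])]
knob [(324, 168, array([ -45.6, -136.1,   89.9])), (328, 172, array([ -45.7, -136.3,  101.9])), (330, 176, array([ -47.3, -136.5,  107.2])), (334, 178, array([ -49. , -139.9,  106.4])), (336, 182, array([ -51.9, -141.4,  107. ]))]
front left col 300
28 [126.8  76.   -3.9]
31 [109.5  77.6  78.4]
34 [108.7  77.5  77.2]
37 [107.3  77.6  78.9]
40 [106.2  77.6  79.5]
43 [105.2  77.5  78.8]
46 [104.1  77.5  78.7]
49 [103.   77.5  78.8]
52 [102.1  77.5  77.7]
55 [100.9  77.5  78.6]
58 [99.3 77.6 83. ]
61 [98.2 77.5 83.1]
64 [97.  77.6 84.4]
67 [96.  77.5 82.8]
70 [94.9 77.5 84. ]
```

Checking the clouds against each other: the strip's near face and the block's front agree to about 1 mm, and the cover's rear sits 10.5 mm ahead of the pivot, as it should at home. The box is therefore about 4.5 mm nearer than I had it, so I'm setting the frame back. For the catch I'll turn the tool 45° and push the knob straight along the chord of its arc.

```bash
sed -i 's/^P0=.*/P0=[.5801,-.2935,-.2473]/' h.py
python3 -c "
from station import r;print(r.get_obs()['qpos'])"
python3 -m inch '0 2.5 0 0 0;0 2.5 0 0 0;0 2.6 0 0 0;0 0 0 -0.112 0;0 0 0 -0.112 0;0 0 0 -0.112 0;0 0 0 -0.112 0;0 0 0 -0.112 0;0 0 0 -0.112 0;0 0 0 -0.113 0;0 0 0 0 0'
python3 -c "
from h import *;from station import r
o=r.get_obs();print(tobox(o),o['qpos'])"
python3 st.py
```

```text
[-7.61594265e-01  3.79458128e-01  2.42352465e-02  1.21524479e+00
  2.02970176e-04  2.62347539e+00]
time: 22.85
position: [0.4744, -0.4275, 0.1619]
orientation: [-0.681, -0.192, 0.681, -0.191]
force: [0.1, -0.1, 0.5]
finger_gap: 0.001
(array([ -69.64, -155.78,  161.93]), array([ 0.16, -0.04,  0.51]), 'tilt', [-0.0012, 0.7136, -0.7005], 22.85, 0.0009723495377981582) [-8.64735531e-01  4.35836901e-01  1.11369180e-01  1.24789208e+00
  1.24986143e-04  1.72951391e+00]
[ -69.64 -155.78  161.93] [ 0.16 -0.04  0.51] 22.85
```

```bash
cat >> st.py <<'E'
o=r.get_obs();d=a[0][:2]-[6.5,-141];F=a[1]
print("n,l",((d[0]+d[1])/2**.5).round(2),((d[1]-d[0])/2**.5).round(2),"Fn",((F[0]+F[1])/2**.5).round(2),"|F|",np.linalg.norm(F).round(1))
E
python3 -m inch '2 0 0.2 0 0;2 0 0 0 0;2 0 0 0 0;0.9 0 0 0 0;0 0 0 0 0;0 0 0 0 0';python3 st.py
```

```text
time: 23.35
position: [0.4723, -0.4285, 0.094]
orientation: [-0.681, -0.189, 0.682, -0.188]
force: [0.3, -0.6, -0.3]
finger_gap: 0.001
[ -71.44 -157.26   94.03] [ 0.44 -0.48 -0.33] 23.35
n,l -66.61 43.61 Fn -0.03 |F| 0.7
```

Good. Now I'll bring the finger up to the knob slowly.

```bash
python3 -m inch '0.1 0 -0.2 0 0;0.1 0 -0.2 0 0;0 0 -0.2 0 0;0 0 -0.15 0 0;0 0 -0.15 0 0;0 0 -0.15 0 0';python3 st.py
```

```text
time: 23.85
position: [0.4814, -0.423, 0.0926]
orientation: [0.681, 0.189, -0.681, 0.189]
force: [1.3, -0.0, 0.5]
finger_gap: 0.003
[ -64.   -149.76   92.59] [1.26 0.29 0.54] 23.85
n,l -56.05 43.66 Fn 1.1 |F| 1.4
```

```bash
python3 -m inch '0 0 -0.15 0 0;0 0 -0.15 0 0;0 0 -0.15 0 0;0 0 -0.15 0 0;0 0 -0.15 0 0';python3 st.py
```

```text
time: 24.27
position: [0.4864, -0.4189, 0.092]
orientation: [-0.681, -0.19, 0.682, -0.189]
force: [-6.7, 0.6, 1.1]
finger_gap: 0.001
[ -60.18 -144.52   92.  ] [-6.68 -1.06  1.14] 24.2667
n,l -49.64 44.66 Fn -5.47 |F| 6.9
```

```bash
python3 -m inch '0 -0.14 -0.14 0 0;0 -0.14 -0.14 0 0;0 -0.13 -0.15 0 0';python3 st.py
```

```text
time: 24.52
position: [0.4885, -0.4132, 0.092]
orientation: [-0.681, -0.189, 0.682, -0.189]
force: [-4.4, -0.1, -1.0]
finger_gap: -0.004
[ -59.51 -138.44   91.96] [-4.24 -1.22 -1.04] 24.5167
n,l -44.87 48.49 Fn -3.86 |F| 4.5
```

```bash
python3 -m inch '0 -0.12 -0.16 0 0;0 -0.11 -0.17 0 0;0 -0.1 -0.17 0 0;0 -0.09 -0.18 0 0;0 -0.08 -0.18 0 0';python3 st.py
```

```text
time: 24.93
position: [0.4942, -0.4046, 0.0923]
orientation: [0.681, 0.189, -0.681, 0.189]
force: [-3.3, -0.6, -1.4]
finger_gap: -0.001
[ -56.07 -128.74   92.35] [-3.03 -1.35 -1.41] 24.9333
n,l -35.57 52.91 Fn -3.1 |F| 3.6
```

```bash
python3 -m inch '0 -0.06 -0.19 0 0;0 -0.05 -0.19 0 0;0 -0.04 -0.2 0 0;0 -0.03 -0.2 0 0;0 -0.02 -0.2 0 0';python3 st.py
```

```text
time: 25.35
position: [0.5016, -0.3979, 0.0924]
orientation: [0.681, 0.189, -0.681, 0.189]
force: [-2.3, 0.1, 0.1]
finger_gap: -0.001
[ -50.6  -120.44   92.37] [-2.22 -0.48  0.06] 25.35
n,l -25.84 54.91 Fn -1.91 |F| 2.3
```

```bash
python3 -m inch '0 -0.02 -0.2 0 0;0 0 -0.2 0 0;0 0 -0.2 0 0;0 0.01 -0.2 0 0;0 0.02 -0.2 0 0;0 0.04 -0.2 0 0;0 0.05 -0.2 0 0';python3 st.py
```

```text
time: 25.93
position: [0.514, -0.3916, 0.0923]
orientation: [0.681, 0.189, -0.681, 0.189]
force: [-1.3, 0.5, -0.5]
finger_gap: -0.0
[ -40.06 -111.26   92.29] [-1.36  0.16 -0.47] 25.9333
n,l -11.89 53.95 Fn -0.85 |F| 1.4
```

```bash
python3 -m inch '0 0.06 -0.19 0 0;0 0.06 -0.19 0 0;0 0.07 -0.18 0 0;0 0.08 -0.18 0 0;0 0.08 -0.18 0 0';python3 st.py
```

```text
time: 26.35
position: [0.5237, -0.3899, 0.0923]
orientation: [0.681, 0.189, -0.681, 0.189]
force: [-1.2, 0.1, 0.1]
finger_gap: -0.003
[ -31.08 -107.25   92.27] [-1.23 -0.18  0.12] 26.35
n,l -2.71 50.44 Fn -1.0 |F| 1.2
```

```bash
python3 -m inch '0 0.09 -0.17 0 0;0 0.1 -0.17 0 0;0 0.1 -0.16 0 0;0 0.11 -0.16 0 0;0 0.11 -0.16 0 0';python3 st.py
```

```text
time: 26.77
position: [0.5333, -0.3901, 0.0923]
orientation: [0.681, 0.189, -0.681, 0.189]
force: [-1.7, -0.0, -1.1]
finger_gap: -0.001
[ -21.7  -105.08   92.27] [-1.64 -0.43 -1.14] 26.7667
n,l 5.46 45.34 Fn -1.46 |F| 2.0
```

```bash
python3 -m inch '0 0.12 -0.15 0 0;0 0.12 -0.15 0 0;0 0.12 -0.15 0 0';python3 st.py
```

```text
time: 27.02
position: [0.5391, -0.3909, 0.0923]
orientation: [0.681, 0.189, -0.681, 0.189]
force: [-0.9, -0.1, 0.0]
finger_gap: -0.002
[ -15.97 -104.44   92.3 ] [-0.82 -0.28  0.01] 27.0167
n,l 9.96 41.74 Fn -0.78 |F| 0.9
```

```bash
python3 -m inch '0 0.12 -0.15 0 0;0 0.12 -0.15 0 0;0 0.1 -0.15 0 0';python3 st.py
```

```text
time: 27.27
position: [0.5447, -0.3915, 0.0923]
orientation: [0.681, 0.189, -0.681, 0.189]
force: [-0.4, 0.6, 0.7]
finger_gap: 0.002
[ -10.38 -103.67   92.28] [-0.54  0.48  0.69] 27.2667
n,l 14.46 38.33 Fn -0.04 |F| 1.0
```

```bash
python3 -m inch '0 0.06 -0.15 0 0;0 0.06 -0.15 0 0';python3 st.py
```

```text
time: 27.43
position: [0.5478, -0.3914, 0.0923]
orientation: [-0.681, -0.189, 0.681, -0.189]
force: [-1.5, -4.2, -0.9]
finger_gap: 0.004
[  -7.36 -102.86   92.32] [-0.44 -4.45 -0.91] 27.4333
n,l 17.17 36.77 Fn -3.46 |F| 4.6
```

```bash
python3 -m inch '0 0.1 -0.12 0 0';python3 st.py
```

```text
time: 27.52
position: [0.5493, -0.3916, 0.0923]
orientation: [-0.681, -0.189, 0.681, -0.189]
force: [-2.2, -2.3, -0.4]
finger_gap: 0.004
[  -5.86 -102.66   92.29] [-1.59 -2.8  -0.4 ] 27.5167
n,l 18.37 35.85 Fn -3.1 |F| 3.2
```

```bash
python3 -m inch '0 0.1 -0.12 0 0';python3 st.py
```

```text
time: 27.6
position: [0.5508, -0.3918, 0.0923]
orientation: [-0.681, -0.189, 0.681, -0.189]
force: [-4.9, -4.6, 0.1]
finger_gap: 0.002
[  -4.33 -102.47   92.3 ] [-3.67 -5.64  0.11] 27.6
n,l 19.59 34.9 Fn -6.58 |F| 6.7
```

```bash
python3 -m inch '0 0.08 -0.08 0 0;0 0 0 0 0';python3 st.py
```

```text
time: 27.77
position: [0.5509, -0.3918, 0.0922]
orientation: [-0.681, -0.189, 0.682, -0.189]
force: [-6.5, -3.6, 1.5]
finger_gap: 0.001
[  -4.26 -102.5    92.22] [-5.4  -5.11  1.49] 27.7667
n,l 19.62 34.83 Fn -7.43 |F| 7.6
```

```bash
python3 -m inch '0 0.08 -0.08 0 0;0 0 0 0 0';python3 st.py
```

```text
time: 27.93
position: [0.5511, -0.3919, 0.0922]
orientation: [-0.68, -0.189, 0.683, -0.188]
force: [-11.2, -2.5, 3.0]
finger_gap: -0.002
[  -4.01 -102.5    92.16] [-10.24  -5.17   2.95] 27.9333
n,l 19.79 34.66 Fn -10.9 |F| 11.8
```

The knob is against its stop, at the position I predicted. I'll back off along the push line, lift, and look.

```bash
python3 -m inch '0 0 0.2 0 0;0 0 0.4 0 0;0 0 1 0 0;0 0 1.5 0 0;-2 0 1 0 0;-3 0 1 0 0;-3 0 1 0 0;-2 0 2 0 0;0 0 3 0 0;0 0 3 0 0;0 0 3 0 0;0 0 0 0 0;0 0 0 0 0'; python3 st.py
python3 - <<'E'
from h import *
from station import r
s,T,o=wrist("w4")
m=lambda a:W(P0,np.array(a)*1e-3)
th=1.5708;k=[6.5,-89,82]
draw(s,boxpolys(P0,[.061,0,0])+[(m([[6.5,-141,82],k]),(0,255,255))],(0,384,0,512),1.5,"pics/w4.png",T)
for n,roi,q in (("top",(135,270,165,365),4),("side",(145,255,170,310),5)):
    s=r.snapshot(n);np.savez(n+"2",**s);draw(s,[],roi,q,f"pics/{n}2.png")
E
```

```text
time: 29.02
position: [0.4042, -0.4813, 0.1925]
orientation: [0.682, 0.188, -0.682, 0.188]
force: [0.3, -0.7, -0.1]
finger_gap: 0.0
[-124.55 -225.17  192.5 ] [ 0.43 -0.6  -0.05] 29.0167
n,l -152.18 33.15 Fn -0.12 |F| 0.7
```

View pics/w4.png

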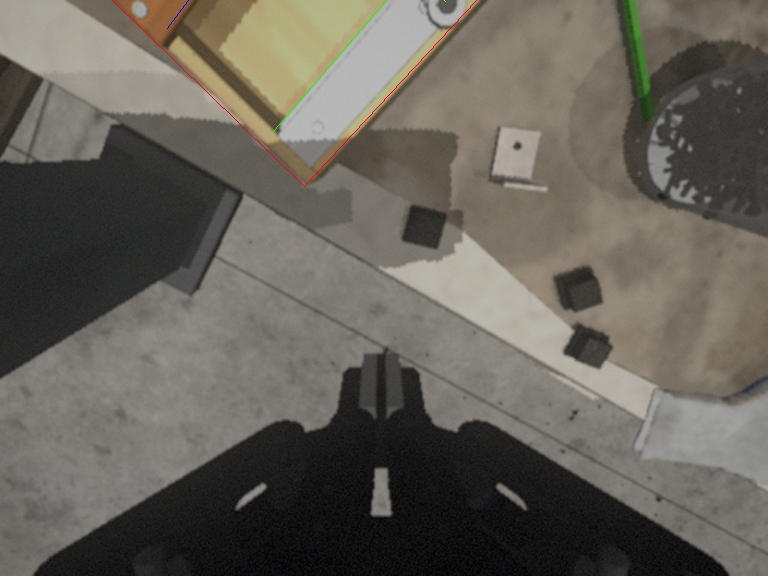

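View pics/top2.png

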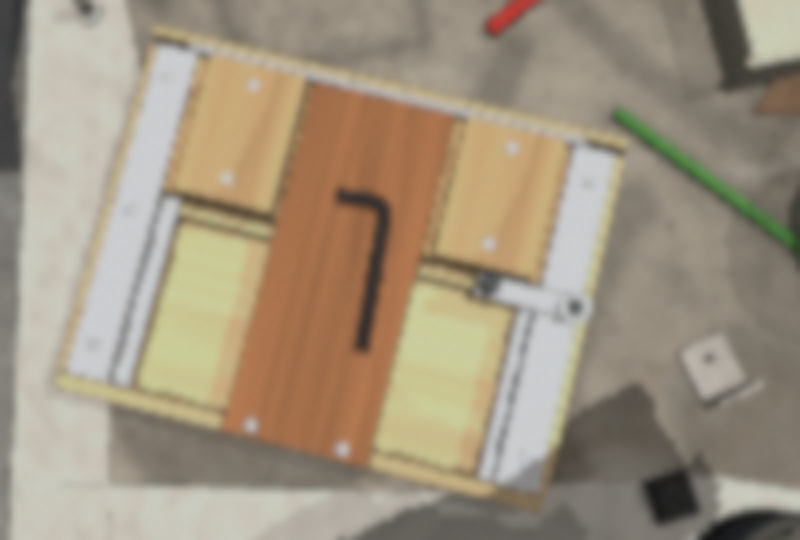

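View pics/side2.png

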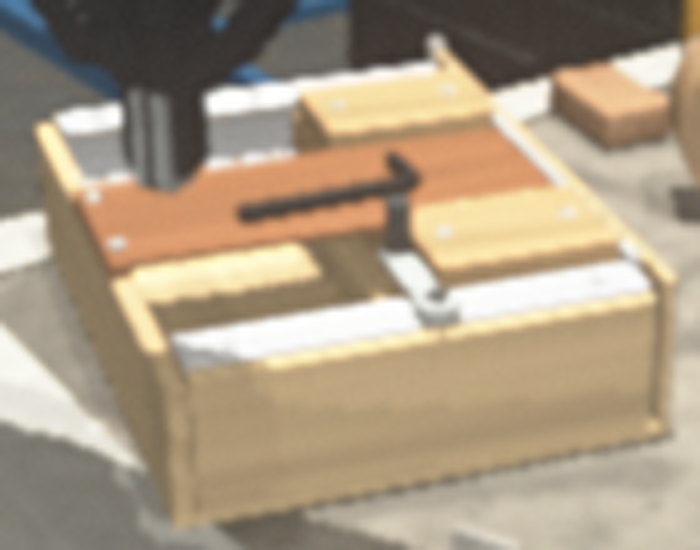

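The catch bar lies parallel to the cover's rear edge: pivot (575,307) to knob (488,287), the same slope of 0.23. Both blocks are on the stop strip, and the hex key, cap and bracket are at their old pixels. Handing in.

```bash
python3 -c "
from station import r
print(r.get_obs()['time']);print(r.close_job())"
```

```text
29.1667
the job is handed in; nothing more can be done
None
```

The cover is home against the stop strip at both ends, the catch is shut behind it, and I handed the job in at 29.2 s. However, one push may have broken your 3 kg limit.

- **Walking the cover:** I pushed the right and left ends in turn, mostly at 2–5 N, with one wedging felt on the left at about 10 N.
- **Possible over-limit push:** when the right end first met the stop, I ran three short pushes without checking between them. The reading reached 27.9 N along the track, or about 32 N with the vertical rubbing force included, and 3 kg is 29.4 N. I backed off at once and took single steps after that.
- **Home and seating:** both ends stop solidly at about the same place (1.8 mm left, 1.6 mm right in my measuring frame). I then held a steady press of about 17 N for over a second on the left, then on the right.
- **Catch:** I pushed the knob round with the closed fingers until it stopped solidly at the position worked out for fully shut, with about 12 N at the end. I then backed off and lifted clear.
- **Last checks:** in the top view the catch bar is parallel to the cover's rear edge and both blocks lie along the stop strip. The hex key, black end cap and angle bracket are where they were. I did not check the bolt in a final picture, but the arm stayed well inside the box's left end.
- **Measurements that disagreed:** the camera estimates of the box position differed by about 4–5 mm, so I relied on feel for home.

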